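# Index the loaded sample shuttle to the next hole and hold its lock pin home

## Task

Pick up the thin glass beaker gently (grip it with less than 25 N) and stand it upright in the low ring on the shuttle's carriage, then let go of it. Then pull up the carriage's lock plunger by its black knob, slide the carriage away from you to the next hole of the bar (not the one after it), and push the plunger down until its knob sits flush on its collar. The spring would lift it again, so finish while still holding the knob down there, the beaker standing in its ring and the jar, pot and tape roll left where they are.

Things in the scene. Friction and masses are not known exactly. Their poses are not given: they have to be found in the camera images.
- beaker: Empty clear glass beaker, upright, round, 55 mm across (straight wall), 70 mm high, open at the top, about 50 g. Origin: centre of its underside, z up. It stands on the worktop; it and the jar may have swapped places. Thin: a grip of more than 25 N (force of each finger) breaks it; 5 N lifts it.
- nest (a point): Centre of the low black ring in which the beaker is to stand, on the deck's top face, 40 mm above the worktop; moves with the carriage. Ring: 62 mm inside, 72 mm outside, 8 mm high above the deck. x axis = slide direction, away from the robot.
- knob_top (a point): Centre of the top face of the lock plunger's round black fluted knob, 24 mm in diameter, 32 mm high, 105 mm from the nest along the slide's +x. Below it a steel collar fixed to the deck: 22 mm in diameter (32 mm at its foot), 22 mm high. Flush = the knob's underside on the collar, this point then 94 mm above the worktop. Moves with the plunger.
- plunger_lift (a joint): Height of the knob above its collar, m. 0 = pressed flush, pin fully home; a spring (600 N/m) floats it at about 0.004 (its start), the pin loosely in its hole; above 0.012 the pin is clear of the bar and the carriage can slide; stop at 0.020. The pull at 0.016 is about 7 N, pressing flush takes 3 N. Reads about 0.012 when the pin stands on the bar between holes.
- carriage (a joint): Travel of the carriage along the rail, m, growing away from the robot. About 0 at the start (pin in the first hole); 0.050 at the next hole; 0.100 at the last one. The pin (8 mm, round tip) has about 2 mm play either way in the 12 mm holes. Friction about 1.5 N; stays where it is left.
- next_hole (a point): Centre of the mouth of the next hole in the dark steel index bar that runs between the two guide rods, 24 mm above the worktop: where the pin is to enter. Does not move. Its x axis is the slide direction; the rail may lie up to 0.2 rad askew.
- plunger: The plunger itself (knob and pin). Origin: on its axis, 94 mm below the knob's top face.
- shuttle_rail: The shuttle, fixed to the worktop: aluminium base plate 312 x 110 mm with two end blocks 42 mm high, two guide rods, the index bar with three holes 50 mm apart, and the carriage deck (162 x 100 mm) on top. Origin: centre of its underside; x axis = slide direction.
- jar: Loose screw-cap sample jar with a white lid, 62 mm across, 75 mm high; a bystander near the beaker. Origin: centre of its underside.
- pot: Loose open pot, 74 mm across, 46 mm high; a bystander. Origin: centre of its underside.
- tape: Loose roll of tape lying flat, 92 mm across, 19 mm high; a bystander. Origin: centre of its underside.
Not all that is in view belongs to the job. What is shaped like the beaker but brown or red is not meant.

How it is judged:
On the way, in this order (a step that is already met when the one before it is completed fails the run):
1. the beaker stands upright in the ring of the carriage, let go of, the carriage still at its first hole (horizontal distance between beaker and nest below 0.008 m and z of beaker in the frame of nest below 0.004 m and angle between beaker's own z axis and vertical below 0.12 rad and contact force between the fingers and beaker below 0.1 N and value of joint carriage below 0.008 m), for 0.2 s.
2. the plunger is pulled up clear of the index bar (value of joint plunger_lift above 0.012 m), for 0.1 s.
At the end, for the whole second after the job is handed in: The carriage is at the next hole (travel 46 to 54 mm), the knob is pressed down to within 2 mm of flush with the fingers still bearing on it (more than 1.5 N), and the beaker stands untouched and upright (within 0.12 rad) in the ring, within 8 mm of its centre and on the deck (within 4 mm) (value of joint carriage between 0.046 and 0.054 m and value of joint plunger_lift below 0.002 m and contact force between the fingers and plunger above 1.5 N and contact force between the fingers and beaker below 0.1 N and horizontal distance between beaker and nest below 0.008 m and z of beaker in the frame of nest below 0.004 m and angle between beaker's own z axis and vertical below 0.12 rad); the arm keeps its last pose, push and grip.
It fails at once if the glass beaker is gripped with more than 25 N (the two fingers together press with more than 50 N) (contact force between the fingers and beaker above 50 N).
It fails at once if the beaker is tipped by more than 0.5 rad (angle between beaker's own z axis and vertical above 0.5 rad).
It fails at once if the jar is pushed more than 30 mm away (distance of jar from where it was at the start of the episode above 0.03 m).
It fails at once if the pot is pushed more than 30 mm away (distance of pot from where it was at the start of the episode above 0.03 m).
It fails at once if the tape is pushed more than 30 mm away (distance of tape from where it was at the start of the episode above 0.03 m).
It also fails if it takes over 54 s, if anything falls off the work surface, if the arm or the gripper's body presses on something with over 40 N, if the wrist force passes 120 N, or if a joint passes its speed limit or range.

## Robot

A 6-joint arm with a two-finger parallel gripper is mounted at the origin on a cart in front of the work surface, level with it; the furniture and walls round the work are solid. World frame = base frame: x ahead of the robot, y to its left, z up, the work surface at z = 0. Lengths are in m, angles in rad, forces in N, time in s.
With the tool pointing down it reaches from about 0.3 to 0.775 m from the base axis. Payload 14.6 kg.
Tool frame: the origin (TCP) lies midway between the tips of the shut fingers; the grasp point (between the pads) lies 19 mm behind it; z points along the fingers, y is the direction in which the jaws open and shut (so a half turn about z gives the same grasp; the last joint's range is limited). The gripper opens to 94 mm and grips with 3 to 60 N. Pads are 16 mm wide; open, the fingers measure 119 mm over their backs; the gripper's body (75 mm by 177 mm) begins 78 mm behind the grasp point.
Start: joints at [1.126, 0.3, 1.521, -0, 1.321, -0.067], TCP at [0.203, 0.511, 0.205] pointing down, gripper open.
Joint ranges: [-3.03, 3.03], [-0.79, 2.21], [0.23, 2.52], [-1.04, 4.18], [0, 3.07], [-2.55, 2.55]. Speed limits (rad/s): [2.22, 2.22, 2.57, 3.14, 3.14, 3.14].

## Interface

Orientations are given as [roll, pitch, yaw] about the fixed x, y, z axes, in that order (R = Rz(yaw) Ry(pitch) Rx(roll)).
In Python, from station import readout, imaging, job gives the robot as it stands.
- The arm moves only by the tool arm_command, never from a script. Its argument "increments" is a list of rows, each an object with "gripper": the opening, from 0 (shut) to 1 (fully open); "slide": the shift along the world's x, y, z in m, a list of three; "yaw": the turn about the world's z in rad. A call has 1 to 8 rows; each row is the pose to reach, as a shift and turn from the pose commanded when the call began; what a row does not reach only later rows make up. A row lasts 1/8 s, in which the tool goes at most 62.5 mm and 10.7 degrees, less where a joint would pass 70% of its speed; a pose out of reach is approached as far as the arm can. A call with a gripper value outside its range is refused whole. The fingers move at their own pace and stop on an object; "grip_force" is the grip in N (left out, the last holds). Time passes only in rows, so rows that repeat a pose let the fingers close. It gives the time, the measured TCP pose, the force and the opening at its end, in the units of the state.
- readout.get_obs(): the state, without advancing time (a new reading comes with each control period).
- imaging.camera(name): name is "scene" or "side" or "wrist"; returns a dict with "color" (384x512x3 uint8, red, green, blue), "mtx" (3x3 intrinsics, pixels), "D" ([k1, k2, p1, p2, k3] as OpenCV has them; the pictures are not rectified), "rvec" (rotation vector, rad) and "tvec" (3), from world to camera coordinates, as OpenCV has them. Camera axes: x right, y down, z forward; pixel columns grow to the right and rows downward; lengths in m; the calibration is good to about 2 mm. A picture is of the moment at which its call begins. There is no depth.
- job.hand_in(): hands the job in, once; it reports no verdict.
The state is a dict: "time_s": time; "qpos": joint angles; "joint_vel": joint speeds; "tau": joint torques, N m; "ee_pos": TCP position; "eef_rot": TCP orientation; "force": force on the tool from outside, world axes, zero at the start; "moment": the same for the moment, N m; "grip_width": finger opening in m.
Only numpy, scipy, OpenCV 4.12 (cv2) and the standard library are available. Lean on these libraries where they do the work, as an engineer would, in place of code of your own. Each camera call takes 0.05 s, during which the arm holds its last target. There are 200 camera calls.

## Working session

There is one attempt and no reset: what is moved stays moved. The work goes in short steps, Python scripts to look and compute and a tool call to move; the robot and the scene stay as the last step left them, time stands still between calls to the robot, and variables do not carry over. Pictures are saved under pics/ and viewed, about 8 in all and at most 12, crops included, and the job is handed in when it is done.

Besides the shell and the picture viewer there is one more tool, called after "Emit:" in YAML: its name, and indented under it one key for each argument. arm_command: Moves the arm, as the interface text tells. Its arguments: {"type":"object","properties":{"increments":{"type":"array","items":{"type":"object","properties":{"gripper":{"type":"number"},"slide":{"type":"array","items":{"type":"number"}},"yaw":{"type":"number"}}}},"grip_force":{"type":"number"}},"required":["increments"]}

```bash
mkdir -p pics; cat > h.py <<'E'
import numpy as np,cv2,pickle
from station import readout,imaging,job
def snap(n,tag):
    c=imaging.camera(n); pickle.dump(c,open(f'pics/{tag}.pkl','wb')); cv2.imwrite(f'pics/{tag}.png',c['color'][:,:,::-1]); return c
def load(tag): return pickle.load(open(f'pics/{tag}.pkl','rb'))
def ray(c,uv):
    R=cv2.Rodrigues(np.array(c['rvec'],float))[0]; t=np.array(c['tvec'],float).ravel()
    p=cv2.undistortPoints(np.array([[uv]],float),np.array(c['mtx'],float),np.array(c['D'],float)).ravel()
    return -R.T@t, R.T@np.array([p[0],p[1],1])
def plane(c,uv,z):
    o,d=ray(c,uv); return o+d*(z-o[2])/d[2]
def proj(c,P):
    return cv2.projectPoints(np.array(P,float).reshape(-1,1,3),np.array(c['rvec'],float),np.array(c['tvec'],float),np.array(c['mtx'],float),np.array(c['D'],float))[0].reshape(-1,2)
def tri(l):
    A=np.zeros((3,3));b=np.zeros(3)
    for c,uv in l:
        o,d=ray(c,uv);d/=np.linalg.norm(d);M=np.eye(3)-np.outer(d,d);A+=M;b+=M@o
    return np.linalg.solve(A,b)
E
python3 - <<'E'
from h import *
a=snap('scene','s0');b=snap('side','d0');
for c in(a,b): print(ray(c,(256,192)))
i=np.hstack([a['color'],b['color']])[:,:,::-1]
w=snap('wrist','w0')
s=np.zeros((600,800,3),np.uint8)
s[:300,:400]=cv2.resize(a['color'],(400,300))[:,:,::-1];s[:300,400:]=cv2.resize(b['color'],(400,300))[:,:,::-1];s[300:,:400]=cv2.resize(w['color'],(400,300))[:,:,::-1]
cv2.imwrite('pics/all0.png',s);print(readout.get_obs())
E
```

```text
(array([0.13248479, 0.98358632, 0.89782   ]), array([ 0.44800801, -0.51675235, -0.72959521]))
(array([-0.16658333,  1.01094252,  0.99624102]), array([ 0.589744  , -0.46778787, -0.65854558]))
{'time_s': 0.15, 'qpos': array([ 1.12641555e+00,  3.00352217e-01,  1.52143092e+00,  2.09391841e-05,
        1.32068931e+00, -6.66034088e-02]), 'joint_vel': array([ 0.0009677 , -0.00160917, -0.00171864,  0.00033994, -0.00033259,
        0.00106157]), 'tau': array([-4.85278470e-04, -5.31964266e+01, -3.52817559e+01,  7.07942317e-02,
        2.36344157e-02, -5.88376110e-05]), 'ee_pos': array([0.20278591, 0.51104166, 0.20501506]), 'eef_rot': array([-3.14071616e+00, -7.87919643e-05,  2.76381006e+00]), 'force': array([-0.00548806,  0.12088948, -0.24446181]), 'moment': array([-0.01613661, -0.00552422, -0.00355081]), 'grip_width': 0.09407007951533562}
```

View pics/s0.png

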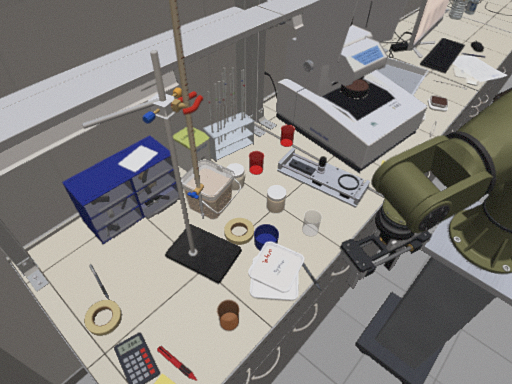

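View pics/d0.png

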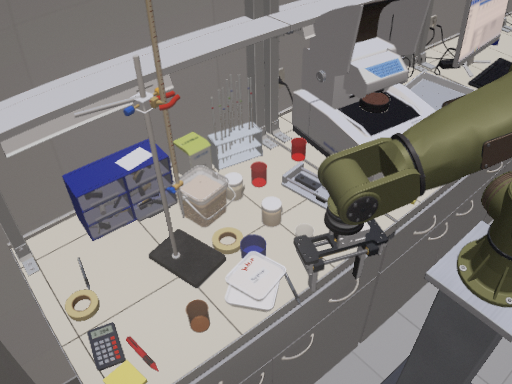

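Scene view: the clear beaker is at about (312,223). Things it could be mistaken for are the white-lidded jar (276,199), a second white-lidded jar (236,177), red cups (257,162) and (288,135), and a brown cup (228,315). I choose (312,223). The ring is at about (348,182) and the knob at (322,162). Next is a close crop.

```bash
python3 - <<'E'
from h import *
a=load('s0');i=a['color'][130:260,220:400,::-1]
cv2.imwrite('pics/c0.png',cv2.resize(i,None,fx=4.4,fy=4.4,interpolation=cv2.INTER_CUBIC))
for n,uv,z in(('beaker base',(311,232),0),('ring',(348,182),.044),('knob',(322,160),.098),('jar lid',(276,191),.075),('pot',(266,233),.046),('tape',(239,231),.019)): print(n,plane(a,uv,z).round(3))
E
```

```text
beaker base [0.442 0.358 0.   ]
ring [0.458 0.13  0.044]
knob [0.559 0.155 0.098]
jar lid [0.594 0.354 0.075]
pot [0.523 0.484 0.046]
tape [0.601 0.518 0.019]
```

View pics/c0.png

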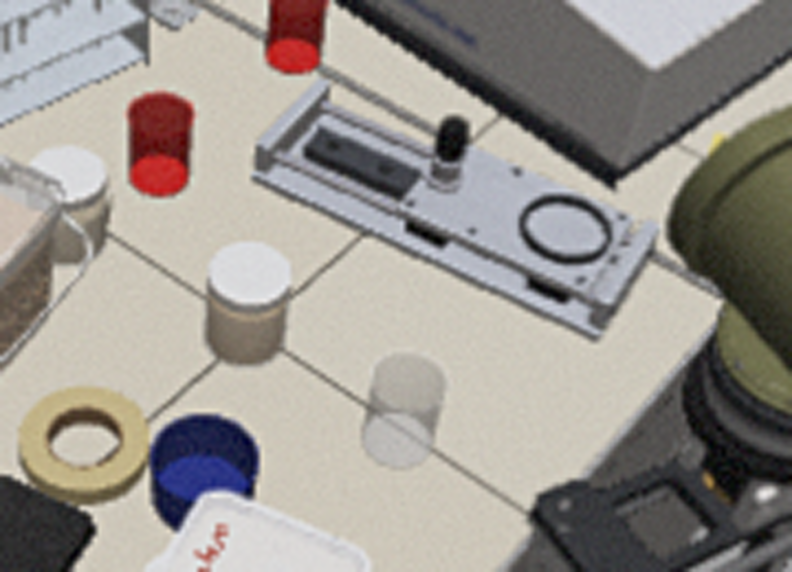

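View pics/w0.png

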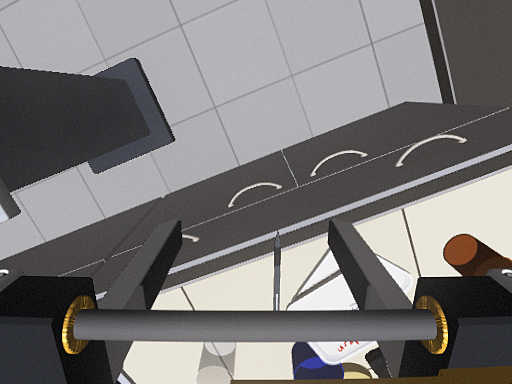

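The crop shows a clear open beaker: base ellipse at scene (310.5,230), rim at (312.7,217), no lid and no colour. The ring is at (348.6,181.8) and the knob top at about (323,157.5). The wrist view shows the beaker between the fingers at (215,360). I'll compute positions from these.

```bash
python3 - <<'E'
from h import *
a=load('s0');w=load('w0')
f=lambda x,y:(220+(x+.5)/4.4-.5,130+(y+.5)/4.4-.5)
P=lambda n,x,y,z:print(n,plane(a,f(x,y),z).round(4))
P('base',398,441,0);P('rim',408,383,.07);P('ring',566,228,.048);P('knob',454,124,.098);P('holefar',335,143,.024);P('collarfoot',445,184,.04)
P('railcornerL',255,178,.0);P('railcornerNear',598,338,0);P('jar',249,272,.075)
P('instr front bottom corner',617,187,0);P('instr bottom edge2',480,105,0)
o,d=ray(w,(256,192));print('wrist',o.round(3),(d/np.linalg.norm(d)).round(3))
print(w['mtx'],a['mtx'][0])
E
```

```text
base [0.4492 0.353  0.    ]
rim [0.4489 0.3573 0.07  ]
ring [0.4578 0.1314 0.048 ]
knob [0.5639 0.1435 0.098 ]
holefar [0.6629 0.1542 0.024 ]
collarfoot [0.5591 0.1476 0.04  ]
railcornerL [0.6996 0.2119 0.    ]
railcornerNear [ 0.394   0.1688 -0.    ]
jar [0.5925 0.3553 0.075 ]
instr front bottom corner [0.4705 0.0115 0.    ]
instr bottom edge2 [0.6145 0.0037 0.    ]
wrist [0.124 0.542 0.385] [ 0.285 -0.109 -0.952]
[[306.27072515   0.         254.61666624]
 [  0.         306.27072515 186.19606044]
 [  0.           0.           1.        ]] [356.73448829   0.         256.5615778 ]
```

Emit:
arm_command:
  increments:
    - {"slide": [0.05, -0.06, 0.04], "yaw": -0.13, "gripper": 1}
    - {"slide": [0.08, -0.11, 0.07], "yaw": -0.26, "gripper": 1}
    - {"slide": [0.12, -0.16, 0.08], "yaw": -0.4, "gripper": 1}
    - {"slide": [0.15, -0.21, 0.08], "yaw": -0.53, "gripper": 1}
    - {"slide": [0.19, -0.26, 0.08], "yaw": -0.66, "gripper": 1}
    - {"slide": [0.22, -0.31, 0.08], "yaw": -0.8, "gripper": 1}
    - {"slide": [0.26, -0.36, 0.08], "yaw": -0.93, "gripper": 1}
    - {"slide": [0.3, -0.42, 0.08], "yaw": -1.06, "gripper": 1}

```text
time_s: 1.15
ee_pos: [0.4853, 0.1161, 0.2854]
eef_rot: [3.142, -0.0, 1.699]
force: [0.6, 0.6, 0.2]
grip_width: 0.0941
```

Emit:
arm_command:
  increments:
    - {"slide": [0, 0, 0]}
    - {"slide": [0, 0, 0]}

```text
invalid input
```

```bash
python3 - <<'E'
from h import *
snap('wrist','w1');o=readout.get_obs();print(o['time_s'],o['qpos'].round(3),o['ee_pos'].round(4),o['eef_rot'].round(3))
E
```

```text
1.2 [ 0.151  0.138  1.534 -0.002  1.47   0.033] [0.488  0.111  0.2848] [-3.141e+00  2.000e-03  1.689e+00]
```

View pics/w1.png

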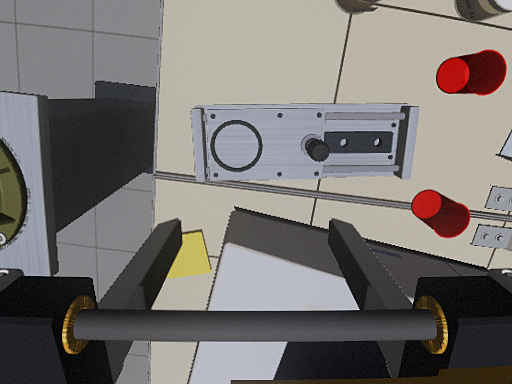

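The wrist view shows the ring at (236,146), the knob top at about (320,149), and the next and last holes at (344,142) and (377,142). The rail is clear. I'll measure with a settled picture.

Emit:
arm_command:
  increments:
    - {"slide": [0, 0, 0], "yaw": 0, "gripper": 1}
    - {"slide": [0, 0, 0], "yaw": 0, "gripper": 1}

```text
time_s: 1.45
ee_pos: [0.4839, 0.1188, 0.2854]
eef_rot: [-3.141, -0.0, 1.705]
force: [0.1, -0.1, 0.7]
grip_width: 0.0943
```

```bash
python3 - <<'E'
from h import *
c=snap('wrist','w2');o=readout.get_obs();print(o['ee_pos'].round(4),o['eef_rot'].round(3))
g=cv2.cvtColor(c['color'],cv2.COLOR_RGB2GRAY)
roi=g.copy()
m=(g<70).astype(np.uint8); m[:100]=0;m[190:]=0;m[:,:200]=0;m[:,420:]=0
n,l,s,ce=cv2.connectedComponentsWithStats(m)
for i in range(1,n):
    if s[i,4]>15: print('dark',s[i],ce[i].round(1))
# ring: ellipse fit to outer and inner contours
cs,h=cv2.findContours(m,cv2.RETR_CCOMP,cv2.CHAIN_APPROX_NONE)
for k in cs:
    if len(k)>40:
        e=cv2.fitEllipse(k);print('ell',np.round(e[0],1),np.round(e[1],1),plane(c,e[0],.048).round(4),plane(c,e[0],.04).round(4))
m2=(g>150).astype(np.uint8)
cv2.imwrite('pics/c2.png',cv2.resize(c['color'][95:195,185:425,::-1],None,fx=3.3,fy=3.3,interpolation=cv2.INTER_CUBIC))
E
```

```text
[0.4839 0.119  0.2855] [ 3.142 -0.     1.706]
dark [394 109  23  72 516] [402.  142.6]
dark [318 115   4   5  16] [319.5 117. ]
dark [203 118   5  53 105] [204.9 144.6]
dark [212 122  51  51 516] [237.1 147.2]
dark [ 306  134   87   30 1728] [349.1 145.7]
dark [257 186  22   3  22] [267.5 187. ]
ell [267.5 187. ] [ 0.9 18.8] [0.5066 0.0796 0.048 ] [0.5073 0.0773 0.04  ]
ell [349.4 145.9] [25.8 96.4] [0.6096 0.1532 0.048 ] [0.6123 0.1522 0.04  ]
ell [236.9 147.3] [50.1 50.6] [0.4568 0.1302 0.048 ] [0.4565 0.1288 0.04  ]
ell [236.9 147.3] [44.9 45.8] [0.4567 0.1302 0.048 ] [0.4564 0.1288 0.04  ]
ell [204.9 143.8] [ 2.2 50.4] [0.4127 0.1291 0.048 ] [0.4115 0.1277 0.04  ]
ell [403.  139.9] [11.4 75.7] [0.6817 0.1718 0.048 ] [0.6857 0.1713 0.04  ]
```

View pics/c2.png

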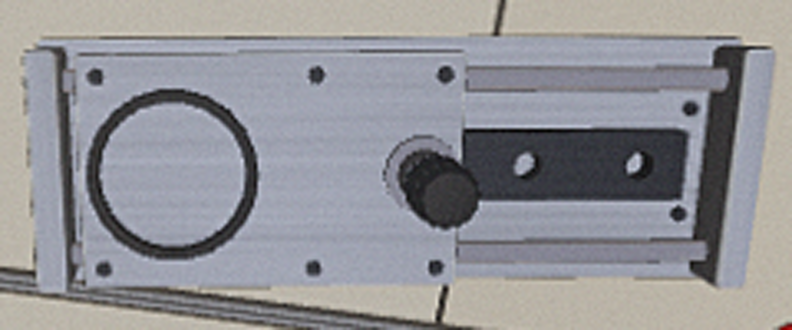

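```bash
python3 - <<'E'
from h import *
c=load('w2');f=lambda x,y:(185+(x+.5)/3.3-.5,95+(y+.5)/3.3-.5)
n=plane(c,(236.9,147.3),.048);k=plane(c,f(447,199),.098);h1=plane(c,f(525,164),.024);h2=plane(c,f(639,164),.024)
for v in(n,k,h1,h2):print(v.round(4))
ang=lambda p,q:(np.arctan2(*(q-p)[1::-1]).round(4),np.linalg.norm((q-p)[:2]).round(4))
print('n-k',ang(n,k),'h1-h2',ang(h1,h2),'k-h1',ang(k,h1))
for p,q in(((96,76),(446,75)),((104,269),(436,268))):print('screws',ang(plane(c,f(*p),.04),plane(c,f(*q),.04)))
s=load('s0');print(tri([(c,f(447,199)),(s,(220+454/4.4,130+124/4.4))]).round(4),tri([(c,(236.9,147.3)),(s,(348.4,181.6))]).round(4))
E
```

```text
[0.4567 0.1302 0.048 ]
[0.56   0.1433 0.098 ]
[0.6089 0.1515 0.024 ]
[0.6592 0.1586 0.024 ]
n-k (np.float64(0.1256), np.float64(0.1041)) h1-h2 (np.float64(0.1398), np.float64(0.0508)) k-h1 (np.float64(0.1666), np.float64(0.0496))
screws (np.float64(0.1388), np.float64(0.1446))
screws (np.float64(0.1385), np.float64(0.1446))
[0.5611 0.1435 0.0974] [0.4571 0.1302 0.0467]
```

Ring, knob and holes agree (105 mm expected, 104 measured; yaw ≈ 0.139). Next I'll go over the beaker to measure it from the wrist camera.

Emit:
arm_command:
  increments:
    - {"slide": [-0.01, 0.06, 0], "yaw": 0, "gripper": 1}
    - {"slide": [-0.02, 0.12, 0], "yaw": 0, "gripper": 1}
    - {"slide": [-0.03, 0.18, 0], "yaw": 0, "gripper": 1}
    - {"slide": [-0.035, 0.226, 0], "yaw": 0, "gripper": 1}
    - {"slide": [-0.035, 0.226, 0], "yaw": 0, "gripper": 1}
    - {"slide": [-0.035, 0.226, 0], "yaw": 0, "gripper": 1}

```text
time_s: 2.25
ee_pos: [0.4488, 0.3443, 0.2855]
eef_rot: [-3.142, 0.0, 1.706]
force: [-0.0, -0.1, 0.2]
grip_width: 0.0943
```

```bash
python3 - <<'E'
from h import *
c=snap('wrist','w3');o=readout.get_obs();print(o['ee_pos'].round(4),o['eef_rot'].round(3))
print(proj(c,[[.449,.355,0],[.449,.355,.07]]))
u,v=proj(c,[[.449,.355,.035]])[0].astype(int);print(u,v)
x0,y0=max(0,u-60),max(0,v-50);cv2.imwrite('pics/c3.png',cv2.resize(c['color'][y0:y0+100,x0:x0+120,::-1],None,fx=6,fy=6,interpolation=cv2.INTER_CUBIC));print(x0,y0)
E
```

```text
[0.4491 0.3438 0.2857] [3.141 0.    1.704]
[[256.44067362 144.90881222]
 [256.73546178 153.34890188]]
256 148
196 98
```

View pics/c3.png

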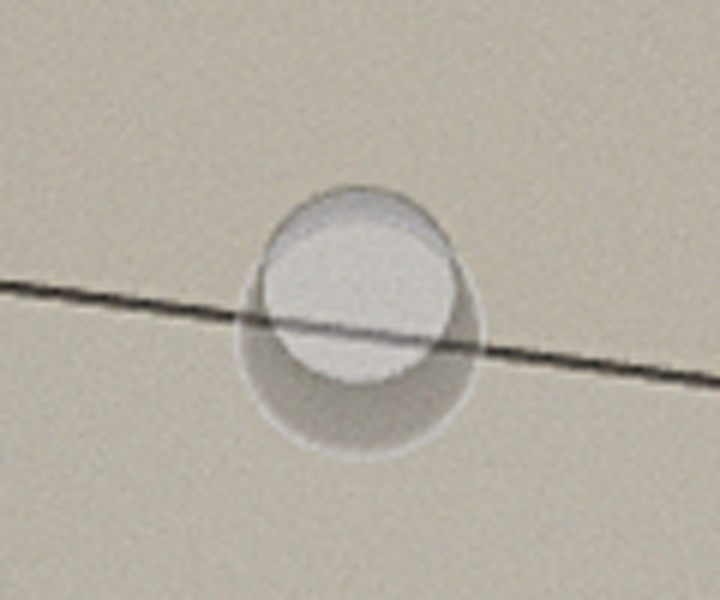

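The crop shows the beaker upright, with its base and rim circles within 0.7 px of the prediction, so it is at (0.448,0.3545). I'll descend.

Emit:
arm_command:
  increments:
    - {"slide": [-0.001, 0.0105, -0.05], "yaw": 0, "gripper": 1}
    - {"slide": [-0.001, 0.0105, -0.1], "yaw": 0, "gripper": 1}
    - {"slide": [-0.001, 0.0105, -0.15], "yaw": 0, "gripper": 1}
    - {"slide": [-0.001, 0.0105, -0.19], "yaw": 0, "gripper": 1}
    - {"slide": [-0.001, 0.0105, -0.225], "yaw": 0, "gripper": 1}
    - {"slide": [-0.001, 0.0105, -0.25], "yaw": 0, "gripper": 1}
    - {"slide": [-0.001, 0.0105, -0.262], "yaw": 0, "gripper": 1}
    - {"slide": [-0.001, 0.0105, -0.262], "yaw": 0, "gripper": 1}
  grip_force: 8

```text
time_s: 3.3
ee_pos: [0.4485, 0.3541, 0.0235]
eef_rot: [-3.141, 0.0, 1.703]
force: [-0.0, 0.0, 0.7]
grip_width: 0.0937
```

Emit:
arm_command:
  increments:
    - {"slide": [0, 0, 0], "yaw": 0, "gripper": 0.75}
    - {"slide": [0, 0, 0], "yaw": 0, "gripper": 0.65}
    - {"slide": [0, 0, 0], "yaw": 0, "gripper": 0.6}
    - {"slide": [0, 0, 0], "yaw": 0, "gripper": 0.55}
    - {"slide": [0, 0, 0], "yaw": 0, "gripper": 0.5}
    - {"slide": [0, 0, 0], "yaw": 0, "gripper": 0.5}
  grip_force: 8

```text
time_s: 4.05
ee_pos: [0.4484, 0.3546, 0.0235]
eef_rot: [3.142, -0.0, 1.704]
force: [-0.5, -0.7, 1.4]
grip_width: 0.0542
```

Emit:
arm_command:
  increments:
    - {"slide": [0, 0, 0.02], "yaw": 0, "gripper": 0.5}
    - {"slide": [0, 0, 0.06], "yaw": 0, "gripper": 0.5}
    - {"slide": [0, -0.03, 0.09], "yaw": 0, "gripper": 0.5}
    - {"slide": [0.002, -0.07, 0.1], "yaw": 0, "gripper": 0.5}
    - {"slide": [0.004, -0.12, 0.1], "yaw": 0, "gripper": 0.5}
    - {"slide": [0.006, -0.17, 0.1], "yaw": 0, "gripper": 0.5}
    - {"slide": [0.008, -0.21, 0.1], "yaw": 0, "gripper": 0.5}
    - {"slide": [0.008, -0.2246, 0.1], "yaw": 0, "gripper": 0.5}

```text
time_s: 5.05
ee_pos: [0.4564, 0.1284, 0.1235]
eef_rot: [3.142, 0.0, 1.702]
force: [-0.2, -0.1, -0.8]
grip_width: 0.0541
```

Emit:
arm_command:
  increments:
    - {"slide": [0, 0, 0], "yaw": 0, "gripper": 0.5}
    - {"slide": [0, 0, 0], "yaw": 0, "gripper": 0.5}
    - {"slide": [0, 0, 0], "yaw": 0, "gripper": 0.5}

```text
time_s: 5.42
ee_pos: [0.4563, 0.1309, 0.1233]
eef_rot: [-3.141, -0.0, 1.705]
force: [0.9, -0.5, 0.3]
grip_width: 0.0537
```

```bash
python3 - <<'E'
from h import *
c=snap('wrist','w4');o=readout.get_obs();print(o['ee_pos'].round(4),o['eef_rot'].round(3),o['grip_width'])
print(proj(c,[[.4567,.130,.048]]), proj(c,[list(o['ee_pos'][:2])+[.10],list(o['ee_pos'][:2])+[.17]]))
cv2.imwrite('pics/c4.png',cv2.resize(c['color'][80:330,120:420,::-1],None,fx=2.4,fy=2.4,interpolation=cv2.INTER_CUBIC))
E
```

```text
[0.4563 0.1307 0.1233] [-3.141 -0.     1.705] 0.05436657371921381
[[256.13027032 195.67257565]] [[256.06752661 217.64101425]
 [256.65216054 271.71384728]]
```

View pics/c4.png

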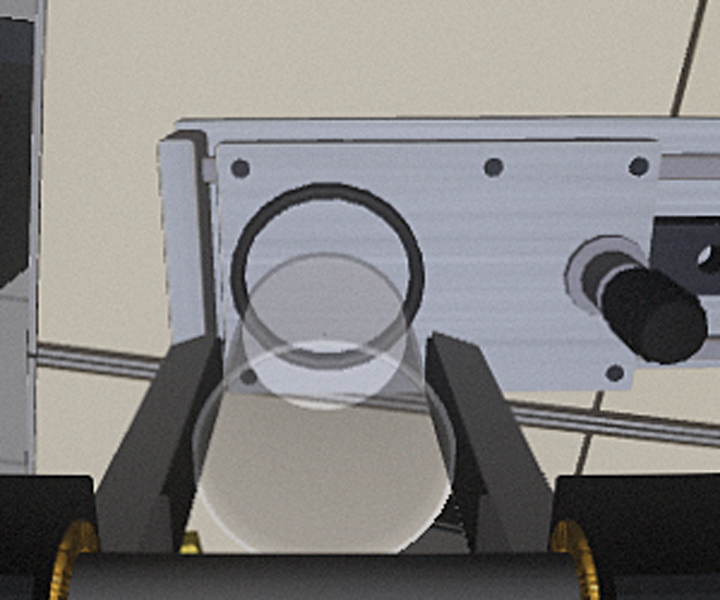

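The beaker hangs upright between the fingers, base at (255.6,217.7) as predicted. The ring is at (256.5,194.8), within 1 px of the prediction. I'll lower it.

Emit:
arm_command:
  increments:
    - {"slide": [0.001, 0, -0.02], "yaw": 0, "gripper": 0.5}
    - {"slide": [0.001, 0, -0.035], "yaw": 0, "gripper": 0.5}
    - {"slide": [0.001, 0, -0.045], "yaw": 0, "gripper": 0.5}
    - {"slide": [0.001, 0, -0.052], "yaw": 0, "gripper": 0.5}
    - {"slide": [0.001, 0, -0.056], "yaw": 0, "gripper": 0.5}
    - {"slide": [0.001, 0, -0.058], "yaw": 0, "gripper": 0.5}
    - {"slide": [0.001, 0, -0.0595], "yaw": 0, "gripper": 0.5}
    - {"slide": [0.001, 0, -0.0595], "yaw": 0, "gripper": 0.5}

```text
time_s: 6.48
ee_pos: [0.4575, 0.1299, 0.064]
eef_rot: [3.141, -0.0, 1.704]
force: [-0.8, -0.0, -0.8]
grip_width: 0.054
```

Emit:
arm_command:
  increments:
    - {"slide": [0, 0, 0], "yaw": 0, "gripper": 0.5}

```text
time_s: 6.6
ee_pos: [0.4575, 0.1299, 0.0641]
eef_rot: [3.141, -0.0, 1.704]
force: [0.5, 0.7, -0.6]
grip_width: 0.0537
```

Emit:
arm_command:
  increments:
    - {"slide": [0, 0, -0.0005], "yaw": 0, "gripper": 0.65}
    - {"slide": [0, 0, -0.0005], "yaw": 0, "gripper": 0.75}
    - {"slide": [0, 0, -0.0005], "yaw": 0, "gripper": 0.9}
    - {"slide": [0, 0, -0.0005], "yaw": 0, "gripper": 0.9}
    - {"slide": [0, 0, -0.0005], "yaw": 0, "gripper": 0.9}

```text
time_s: 7.22
ee_pos: [0.4574, 0.1299, 0.0635]
eef_rot: [3.142, -0.0, 1.704]
force: [-0.3, -0.7, -0.4]
grip_width: 0.0842
```

Emit:
arm_command:
  increments:
    - {"slide": [0, 0, 0.01], "yaw": 0, "gripper": 0.9}
    - {"slide": [0, 0, 0.03], "yaw": 0, "gripper": 0.9}
    - {"slide": [0, 0, 0.06], "yaw": 0, "gripper": 0.9}
    - {"slide": [0, 0, 0.09], "yaw": 0, "gripper": 0.9}
    - {"slide": [0, 0, 0.11], "yaw": 0, "gripper": 0.9}
    - {"slide": [0, 0, 0.11], "yaw": 0, "gripper": 0.9}
    - {"slide": [0, 0, 0.11], "yaw": 0, "gripper": 0.9}

```text
time_s: 8.1
ee_pos: [0.4571, 0.1299, 0.1728]
eef_rot: [-3.141, 0.0, 1.704]
force: [0.3, 0.0, -0.5]
grip_width: 0.0842
```

```bash
python3 - <<'E'
from h import *
c=snap('wrist','w5');o=readout.get_obs();print(o['time_s'],o['ee_pos'].round(4),o['eef_rot'].round(3),o['grip_width'])
print(proj(c,[[.457,.1305,.048],[.457,.1305,.11],[.5605,.144,.098]]))
cv2.imwrite('pics/c5.png',cv2.resize(c['color'][80:330,120:420,::-1],None,fx=2.4,fy=2.4,interpolation=cv2.INTER_CUBIC))
E
```

```text
8.15 [0.457  0.1299 0.1726] [-3.14   0.     1.704] 0.08438622783170123
[[255.76805776 179.05787605]
 [255.95801607 198.64138134]
 [374.31240967 194.58591569]]
```

View pics/c5.png

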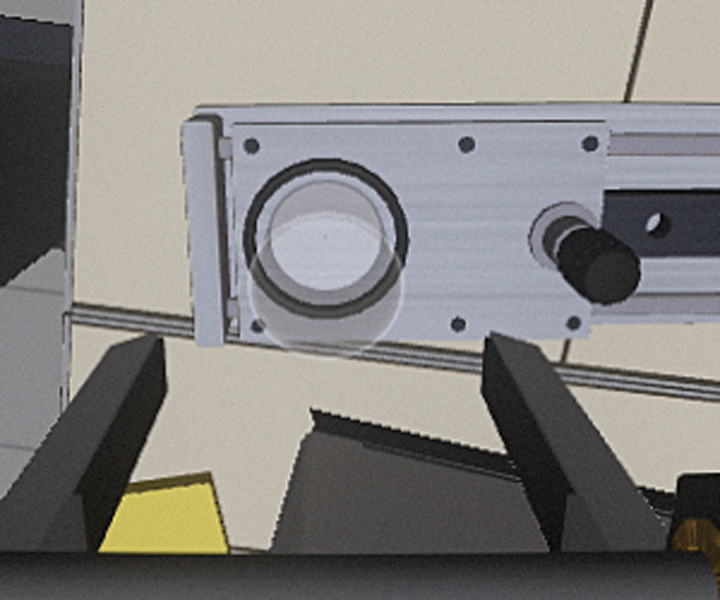

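The beaker stands centred in the ring: base (326,237) and ring (326,237) in the crop. The knob top at (372.7,194.8) puts the knob at about (0.5595,0.1437). Going to the knob now.

Emit:
arm_command:
  increments:
    - {"slide": [0.05, 0.007, 0], "yaw": 0, "gripper": 0.5}
    - {"slide": [0.1025, 0.0137, 0], "yaw": 0, "gripper": 0.5}
    - {"slide": [0.1025, 0.0137, -0.01], "yaw": 0, "gripper": 0.5}
    - {"slide": [0.1025, 0.0137, -0.04], "yaw": 0, "gripper": 0.5}
    - {"slide": [0.1025, 0.0137, -0.07], "yaw": 0, "gripper": 0.5}
    - {"slide": [0.1025, 0.0137, -0.09], "yaw": 0, "gripper": 0.5}
    - {"slide": [0.1025, 0.0137, -0.103], "yaw": 0, "gripper": 0.5}
    - {"slide": [0.1025, 0.0137, -0.103], "yaw": 0, "gripper": 0.5}

```text
time_s: 9.15
ee_pos: [0.5591, 0.1435, 0.0696]
eef_rot: [-3.14, 0.0, 1.704]
force: [0.6, -0.4, -0.4]
grip_width: 0.0472
```

Emit:
arm_command:
  increments:
    - {"slide": [0, 0, 0], "yaw": 0, "gripper": 0.4}
    - {"slide": [0, 0, 0], "yaw": 0, "gripper": 0.3}
    - {"slide": [0, 0, 0], "yaw": 0, "gripper": 0.2}
    - {"slide": [0, 0, 0], "yaw": 0, "gripper": 0.1}
    - {"slide": [0, 0, 0], "yaw": 0, "gripper": 0.1}
    - {"slide": [0, 0, 0], "yaw": 0, "gripper": 0.1}
  grip_force: 30

```text
time_s: 9.9
ee_pos: [0.56, 0.1436, 0.0705]
eef_rot: [3.141, -0.0, 1.704]
force: [1.3, -0.1, -0.0]
grip_width: 0.0232
```

Emit:
arm_command:
  increments:
    - {"slide": [0, 0, 0.004], "yaw": 0, "gripper": 0.1}
    - {"slide": [0, 0, 0.008], "yaw": 0, "gripper": 0.1}
    - {"slide": [0, 0, 0.0125], "yaw": 0, "gripper": 0.1}
    - {"slide": [0, 0, 0.0125], "yaw": 0, "gripper": 0.1}
    - {"slide": [0, 0, 0.0125], "yaw": 0, "gripper": 0.1}

```text
time_s: 10.52
ee_pos: [0.5596, 0.1436, 0.0825]
eef_rot: [-3.141, 0.0, 1.704]
force: [-0.7, 0.1, -7.4]
grip_width: 0.0236
```

Pull is 7.4 N at about 0.016 lift, so the pin is clear. Sliding 50 mm along the rail.

Emit:
arm_command:
  increments:
    - {"slide": [0.008, 0.0011, 0], "yaw": 0, "gripper": 0.1}
    - {"slide": [0.016, 0.0022, 0], "yaw": 0, "gripper": 0.1}
    - {"slide": [0.024, 0.0033, 0], "yaw": 0, "gripper": 0.1}
    - {"slide": [0.032, 0.0045, 0], "yaw": 0, "gripper": 0.1}
    - {"slide": [0.04, 0.0056, 0], "yaw": 0, "gripper": 0.1}
    - {"slide": [0.046, 0.0064, 0], "yaw": 0, "gripper": 0.1}
    - {"slide": [0.0495, 0.0069, 0], "yaw": 0, "gripper": 0.1}
    - {"slide": [0.0495, 0.0069, 0], "yaw": 0, "gripper": 0.1}

```text
time_s: 11.52
ee_pos: [0.6099, 0.1507, 0.083]
eef_rot: [3.141, -0.0, 1.704]
force: [1.4, 3.0, -6.7]
grip_width: 0.0231
```

Emit:
arm_command:
  increments:
    - {"slide": [0, 0, 0], "yaw": 0, "gripper": 0.1}
    - {"slide": [0, 0, 0], "yaw": 0, "gripper": 0.1}

```text
time_s: 11.78
ee_pos: [0.6095, 0.1506, 0.0831]
eef_rot: [3.141, -0.0, 1.704]
force: [1.0, 2.6, -6.7]
grip_width: 0.0233
```

Emit:
arm_command:
  increments:
    - {"slide": [0, 0, -0.004], "yaw": 0, "gripper": 0.1}
    - {"slide": [0, 0, -0.008], "yaw": 0, "gripper": 0.1}
    - {"slide": [0, 0, -0.012], "yaw": 0, "gripper": 0.1}
    - {"slide": [0, 0, -0.015], "yaw": 0, "gripper": 0.1}
    - {"slide": [0, 0, -0.0165], "yaw": 0, "gripper": 0.1}
    - {"slide": [0, 0, -0.0165], "yaw": 0, "gripper": 0.1}
    - {"slide": [0, 0, -0.0165], "yaw": 0, "gripper": 0.1}

```text
time_s: 12.65
ee_pos: [0.6096, 0.1506, 0.0667]
eef_rot: [3.141, -0.0, 1.704]
force: [-0.6, 2.5, 3.0]
grip_width: 0.0231
```

Emit:
arm_command:
  increments:
    - {"slide": [0, 0, -0.0005], "yaw": 0, "gripper": 0.1}
    - {"slide": [0, 0, -0.001], "yaw": 0, "gripper": 0.1}
    - {"slide": [0, 0, -0.001], "yaw": 0, "gripper": 0.1}
    - {"slide": [0, 0, -0.001], "yaw": 0, "gripper": 0.1}

```text
time_s: 13.15
ee_pos: [0.6101, 0.1507, 0.0667]
eef_rot: [3.139, -0.0, 1.704]
force: [-1.6, 2.4, 9.5]
grip_width: 0.0234
```

```bash
python3 - <<'E'
from h import *
a=snap('scene','s6');w=snap('wrist','w6');o=readout.get_obs();print(o['time_s'],o['ee_pos'].round(4),o['force'].round(2))
print(proj(a,[[.5065,.1375,.04],[.5065,.1375,.11]]),proj(w,[[.5065,.1375,.048],[.5065,.1375,.04]]))
i=np.vstack([cv2.resize(a['color'][130:220,260:400],(466,300),interpolation=2),cv2.resize(w['color'][80:273,100:400],(466,300),interpolation=2)])
cv2.imwrite('pics/c6.png',i[:,:,::-1])
E
```

```text
13.25 [0.6101 0.1507 0.0667] [-1.32  2.31  9.67]
[[334.86598252 177.14794495]
 [338.61250165 162.1006444 ]] [[108.31626678 218.80976227]
 [113.2296653  214.57373335]]
```

View pics/c6.png

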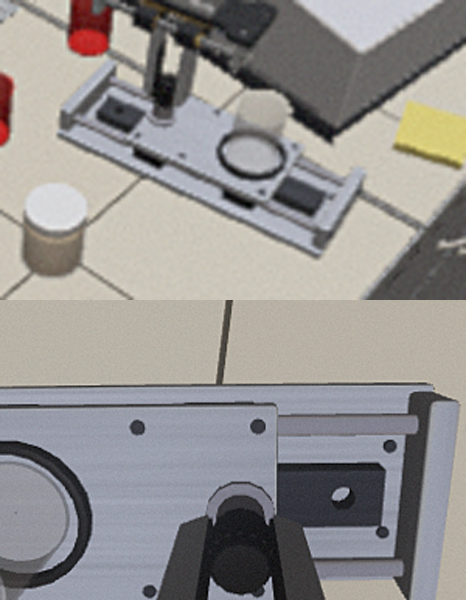

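Flush: the downward force rose from 3 N to 9.6 N with no further travel. The beaker stands in its ring, and only the last hole shows beyond the deck. Handing in.

```bash
python3 -c "
from h import *
print(job.hand_in());o=readout.get_obs();print(o['time_s'],o['ee_pos'].round(4),o['force'].round(2))"
```

```text
the job is handed in; nothing more can be done
None
the job is handed in; nothing more can be done
```

The job is done and handed in at about 13.3 s of the 54 s allowed; no verdict is reported.

- **Beaker:** I gripped it at 8 N, stood it in the ring and let go. The wrist camera then showed its base centred in the ring.
- **Plunger and slide:** I pulled the knob up with 7.4 N, which is about 16 mm of lift. I then slid the carriage about 50 mm along the rail (yaw about 0.139 rad).
- **Pressing down:** the knob went down against a hard stop. The force rose from 3.0 N to about 9.6 N with no further travel (TCP height 0.0667 m), so I take it as flush. I handed in still gripping and pressing it.

**Last checks:** the final pictures show the beaker upright in its ring and only the last hole of the bar beyond the deck. The jar still stands upright in the last scene view. I did not re-measure the jar, pot or tape roll at the end, but the arm never went near them.

**Small disagreements:** the knob position differed by about 1.3 mm between two wrist views, and I used the nearer one. A side force of about 2.5 N on the held knob remained at the end.

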